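Square the step standard into the corner locator and close the stop

ROBOT

A 7-joint arm with a two-finger parallel gripper is mounted at the origin on a cart in front of the work surface, level with it; the furniture and walls round the work are solid. World frame = base frame: x ahead of the robot, y to its left, z up, the work surface at z = 0. Lengths are in m, angles in rad, forces in N, time in s.
With the tool pointing down it reaches from about 0.4 to 0.85 m from the base axis. Payload 10.4 kg.
Tool frame: the origin (TCP) lies midway between the tips of the shut fingers; the grasp point (between the pads) lies 19 mm behind it; z points along the fingers, x is the direction in which the jaws open and shut, and the axes are right-handed (so a half turn about z gives the same grasp; the last joint's range is limited). The gripper opens to 85 mm and grips with 20 to 120 N. Pads are 22 mm wide; open, the fingers measure 114 mm over their backs; the gripper's body (76 mm by 85 mm) begins 54 mm behind the grasp point. The pads swing forward as they close: fully open they stand 13 mm farther back than shut.
Start: joints at [1.248, 0.332, -0.065, 1.46, 0.022, 1.35, -0.088], TCP at [0.185, -0.597, 0.203] pointing down, gripper open.
Joint ranges: [-2.6, 2.6], [-0.5, 2.12], [-1.47, 1.34], [0.16, 2.42], [-1.27, 4.41], [0.06, 2.06], [-2.6, 2.6]. Speed limits (rad/s): [2.22, 2.22, 2.79, 2.79, 3.14, 3.14, 3.14].

INTERFACE

Orientations are given as a unit quaternion [x, y, z, w].
In Python, from workcell import manip, cams gives the robot as it stands.
- The arm moves only by the tool move_arm, never from a script. Its argument "moves" is a list of rows, each a list of 7 numbers: the turn, a rotation vector about the tool's x, y, z in degrees, then the shift along the tool's x, y, z in m, then the finger opening in m, from 0 to 0.0854. A call has 1 to 10 rows; each row is the pose to reach, as a shift and turn from the pose commanded when the call began, along the tool's axes at that moment; what a row does not reach only later rows make up. A row lasts 1/10 s, in which the tool goes at most 50 mm and 8.59 degrees, less where a joint would pass 70% of its speed; a pose out of reach is approached as far as the arm can. A call with a gripper value outside its range is refused whole. The fingers move at their own pace and stop on an object; "grip_force" is the grip in N (left out, the last holds). Time passes only in rows, so rows that repeat a pose let the fingers close. It gives the time, the measured TCP pose, the force and the opening at its end, in the units of the state.
- manip.get_obs(): the state, without advancing time (a new reading comes with each control period).
- cams.camera(name): name is "scene" or "top" or "wrist"; returns the picture (420x560x3 uint8, red, green, blue); there is no depth.
- cams.camera_params(name): a dict with "fx", "fy", "cx", "cy" (pixels), "xyz" and "rotation" of the camera in the world. Camera axes: x right, y up, looking along -z (the intrinsics and any distortion apply to the point x, -y, -z); pixel columns grow to the right and rows downward; lengths in m; the calibration is good to about 2 mm. A picture is of the moment at which its call begins: read the wrist's pose just before it. camera_params takes no time and is no camera call; for the wrist camera it gives the pose at the moment of the call.
- manip.hand_in(): hands the job in, once; it reports no verdict.
The state is a dict: "clock": time; "joint_pos": joint angles; "joint_velocities": joint speeds; "tau": joint torques, N m; "position": TCP position; "ee_rot": TCP orientation; "ft_force": force on the tool from outside, world axes, zero at the start; "torque": the same for the moment, N m; "grip_width": opening from 0.0 (shut) to 1.0 (fully open).
Only numpy, scipy, OpenCV 4.12 (cv2) and the standard library are available. Lean on these libraries where they do the work, as an engineer would, in place of code of your own. Each camera call takes 0.05 s, during which the arm holds its last target. There are 200 camera calls.

TASK

Using only your fingertips, push the step standard (the low metal block with a raised step on top) along the worktop into the corner of the locator, until it lies square against both the long fence and the fixed end stop. Then push the sliding stop along the fence up to the free end of the block, so that the block sits snugly between the two stops. Do not pick up, lift or tip the block, and leave the other things on the bench where they stand.

Things in the scene. Friction and masses are not known exactly. Their poses are not given: they have to be found in the camera images.
- locator: Fixed aluminium corner locator, turned by a varying angle. Origin: inner corner of its two stop faces, at worktop height; z up. The long fence runs from the corner along -x: face y = 0, x from -138 to +14 mm, 14 mm high, its flange behind reaching y = -34 mm. The fixed end stop: face x = 0, y from 4 to 110 mm, 14 mm thick, 14 mm high. The block belongs at x < 0, y > 0, on the worktop.
- step_block: Step standard: loose pale metal block, 60 mm long (own y), 36 wide (own x), base 12 mm high, on it a step 20 x 44 mm up to 19 mm; 0.15 to 0.3 kg. Origin: centre of underside, z up. Starts with its centre 68 to 84 mm from the fence face and 48 to 70 mm from the end stop's face, long sides roughly along the fence (within 0.4 rad). At the fence, a fingertip hardly fits between it and the sliding stop: bring it to the long end stop first.
- slide_stop (a joint): Sliding stop, a dark steel slide astride the fence, in m: at 0 its jaw face is 108 mm from the fixed end stop's face; it grows as the stop slides towards the end stop (locator's +x); 0.048 when touching a seated block. Travel 0 to 0.066, starts at 0 to 0.015. Stays where it is left; about 1.5 N of friction.
- jaw_face (a point): Centre of the sliding stop's jaw face, which looks to the end stop; axes as the locator's. The jaw stands in front of the fence, y = 1 to 32 mm in the locator's frame (this point: 16.5 mm), 1.5 to 24 mm above the worktop (this point: 12 mm), and is 18 mm thick: the flat outer face to push on lies 18 mm from this point along the locator's -x.
- seat (a point): Where the origin of the block comes to lie when it is square in the corner: x = -30, y = +18 mm in the locator's frame, on the worktop; axes as the locator's, so the block's long sides lie along x here.
- vial: Bystander: sample vial with a screw cap, 27 mm across, 54 mm high, standing behind the long fence. Origin: centre of its underside.
- holder_short: Bystander: short turned specimen holder, 24 mm across, 30 mm high, standing behind the long fence. Origin: centre of its underside.
- putty: Bystander: round low tin, 52 mm across, 22 mm high, to the left of the work. Origin: centre of its underside.
- loupe: Bystander: standing black loupe, 39 mm across, 43 mm high, to the left of the work. Origin: centre of its underside.
- holder_tall: Bystander: tall turned specimen holder, 24 mm across, 40 mm high, to the left of the work. Origin: centre of its underside.
Things that resemble listed ones, but are neither listed nor needed, are in the scene too. Leave any black or red look-alike of the step_block alone.

How it is judged:
On the way, in this order (a step that is already met when the one before it is completed fails the run):
1. the step standard lies square against the fence, up to the end stop (within 10 mm; the slide may close the rest) (x of step_block in the frame of locator above -0.04 m and y of step_block in the frame of locator below 0.021 m and angle between the y axis of step_block and the x axis of locator, either way round below 0.06 rad and height (world z) of step_block below 0.004 m and angle between step_block's own z axis and vertical below 0.06 rad), for 0.2 s.
2. then the sliding stop has been pushed up to the block's free end, and the block sits in the corner against fence and end stop (x of step_block in the frame of jaw_face below 0.0325 m and x of step_block in the frame of locator above -0.033 m and y of step_block in the frame of locator below 0.021 m and angle between the y axis of step_block and the x axis of locator, either way round below 0.06 rad and height (world z) of step_block below 0.004 m and angle between step_block's own z axis and vertical below 0.06 rad), for 0.2 s.
At the end, for the whole second after the job is handed in: The step standard lies flat on the worktop, at rest, within 3 mm of the fence face and of the end stop and within 0.06 rad of square; the jaw of the sliding stop is within 2.5 mm of its free end; the bystanders are within 15 mm of where they stood (all of step 2 and linear speed of step_block below 0.01 m/s and distance of each of vial, holder_short, putty, loupe, holder_tall from where it was at the start of the episode below 0.015 m); the robot touches nothing.
It fails at once if the step standard is lifted off the worktop (height (world z) of step_block above 0.006 m).
It fails at once if the step standard is tipped (angle between step_block's own z axis and vertical above 0.2 rad).
It fails at once if a bystander (vial, specimen holders, putty tin, loupe) is moved or knocked over (distance of any of vial, holder_short, putty, loupe, holder_tall from where it was at the start of the episode above 0.015 m).
It also fails if it takes over 54 s, if anything falls off the work surface, if the arm or the gripper's body presses on something with over 40 N, if the wrist force passes 120 N, or if a joint passes its speed limit or range.

## Working session

There is one attempt and no reset: what is moved stays moved. The work goes in short steps, Python scripts to look and compute and a tool call to move; the robot and the scene stay as the last step left them, time stands still between calls to the robot, and variables do not carry over. Pictures are saved under pics/ and viewed, about 8 in all and at most 12, crops included, and the job is handed in when it is done.

Besides the shell and the picture viewer there is one more tool, called after "Request:" by a JSON object that holds its "method" and its "body", one argument or row to a line. move_arm: Moves the arm, as the interface text tells. Its arguments: {"type":"object","properties":{"moves":{"type":"array","items":{"type":"array","items":{"type":"number"}}},"grip_force":{"type":"number"}},"required":["moves"]}

```bash
mkdir -p pics; ls; python3 - <<'E'
from workcell import manip, cams
import cv2
for n in ("top","scene"):
    p=cams.camera_params(n); print(n,p)
    im=cams.camera(n); cv2.imwrite(f"pics/{n}0.png",im[:,:,::-1])
print(manip.get_obs())
E
```

```text
pics
top {'fx': 438.86117982897065, 'fy': 438.86117982897065, 'cx': 287.7298770466409, 'cy': 214.72839068549695, 'xyz': array([ 0.36293574, -0.06178193,  1.22848373]), 'rotation': array([ 0.04327553, -0.0291966 , -0.70326387,  0.70900967])}
scene {'fx': 397.7134739577645, 'fy': 397.7134739577645, 'cx': 278.2061682650669, 'cy': 205.4801298269361, 'xyz': array([-0.01606611,  0.44835827,  0.55283769]), 'rotation': array([-0.1751722 ,  0.41459742,  0.82441551, -0.34316577])}
{'clock': 0.1, 'joint_pos': array([ 1.24839178,  0.33281728, -0.06469664,  1.4608167 ,  0.02157661,
        1.34990531, -0.08847945]), 'joint_velocities': array([ 0.00017355, -0.0007009 ,  0.00010921, -0.00154684, -0.00030754,
        0.00090056,  0.00021149]), 'tau': array([ 1.10272973e-03, -6.26751852e+01,  4.93204873e-02, -3.92435431e+01,
        1.64520484e-02,  6.88130938e-03,  2.60295167e-06]), 'position': array([ 0.18448064, -0.59677991,  0.20200953]), 'ee_rot': array([ 8.04786366e-01, -5.93564245e-01, -5.13732779e-04, -3.58122147e-04]), 'ft_force': array([-0.80927235, -0.818252  , -0.31412924]), 'torque': array([-0.02665955,  0.04875659, -0.00651785]), 'grip_width': 1.0013786381400622}
```

View pics/top0.png

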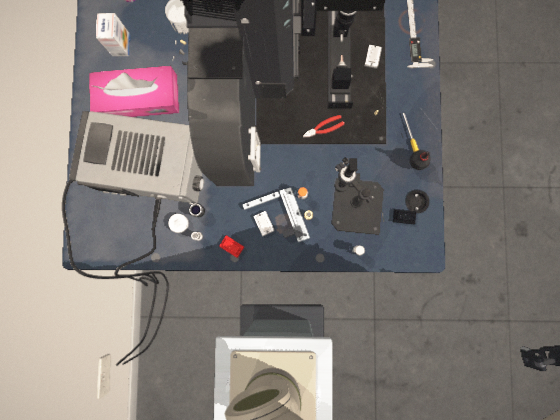

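```bash
python3 - <<'E'
import cv2
a=cv2.imread("pics/top0.png")[165:265,165:325]
cv2.imwrite("pics/crop_top.png",cv2.resize(a,None,fx=5,fy=5,interpolation=cv2.INTER_CUBIC))
E
```

```text
(no output)
```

View pics/crop_top.png

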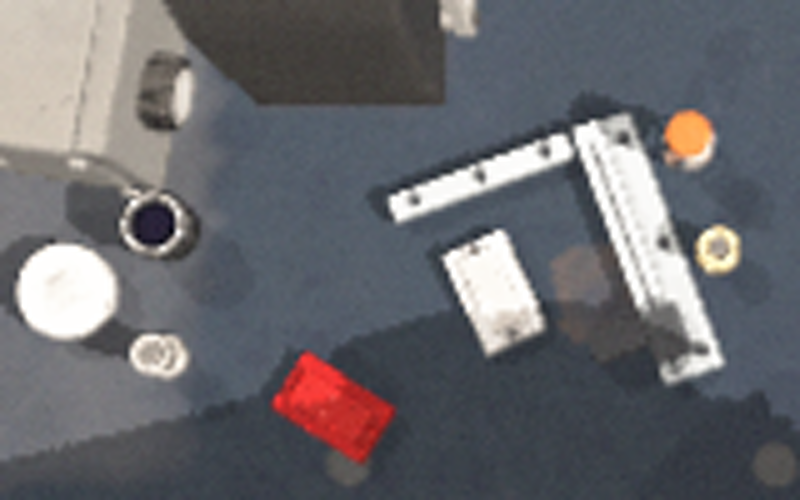

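View pics/scene0.png

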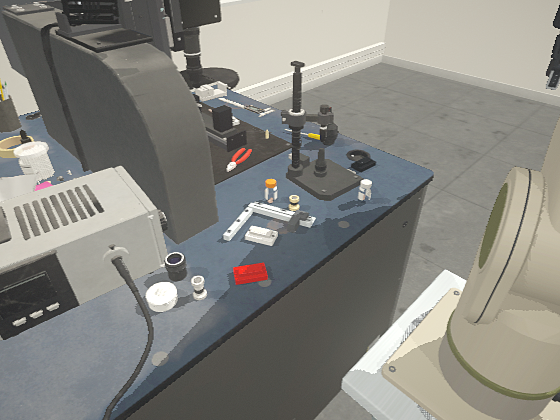

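```bash
cat > h.py <<'E'
import numpy as np, cv2
from scipy.spatial.transform import Rotation as R
from workcell import manip, cams
def rot(q):
    q=np.asarray(q); return R.from_quat(q) if q.shape==(4,) else R.from_matrix(q)
def ray(p,uv,z):
    uv=np.atleast_2d(np.asarray(uv,float)); d=np.c_[(uv[:,0]-p['cx'])/p['fx'],-(uv[:,1]-p['cy'])/p['fy'],-np.ones(len(uv))]
    d=rot(p['rotation']).apply(d); t=(z-p['xyz'][2])/d[:,2]; return p['xyz']+d*t[:,None]
def proj(p,X):
    c=rot(p['rotation']).inv().apply(np.atleast_2d(X)-p['xyz']); return np.c_[p['cx']-p['fx']*c[:,0]/c[:,2],p['cy']+p['fy']*c[:,1]/c[:,2]]
E
python3 - <<'E'
from h import *
np.set_printoptions(precision=4,suppress=True)
p=cams.camera_params("top")
c=lambda u,v:(u/5+165-.4,v/5+165-.4)
for n,uv,z in [("fence corner",(575,130),.014),("fence end",(665,382),.014),("stop inner corner",(578,158),.014),("stop end in",(400,222),.014),("stop end out",(388,197),.014),
 ("b1",(445,255),.012),("b2",(503,230),.012),("b3",(547,330),.012),("b4",(490,356),.012),("jaw1",(590,305),.024),("jaw2",(650,300),.024),("jaw3",(600,355),.024),("microscope low",(260,103),.05),("scope r",(443,103),.05),("red",(335,408),.01),("tall",(158,355),.04),("loupe",(155,222),.043),("vial",(690,135),.054),("short",(718,250),.03)]:
    print(n,ray(p,c(*uv),z)[0])
print(rot(manip.get_obs()['ee_rot']).as_matrix()); print(cams.camera_params("wrist"))
E
```

```text
fence corner [ 0.5556 -0.0136  0.014 ]
fence end [ 0.415  -0.0649  0.014 ]
stop inner corner [ 0.5397 -0.0155  0.014 ]
stop end in [0.503  0.0836 0.014 ]
stop end out [0.5171 0.0906 0.014 ]
b1 [0.4849 0.0583 0.012 ]
b2 [0.4992 0.0261 0.012 ]
b3 [0.4434 0.0008 0.012 ]
b4 [0.4287 0.0323 0.012 ]
jaw1 [ 0.4566 -0.0233  0.024 ]
jaw2 [ 0.4596 -0.0564  0.024 ]
jaw3 [ 0.4291 -0.0291  0.024 ]
microscope low [0.5637 0.1571 0.05  ]
scope r [0.5643 0.0571 0.05  ]
red [0.3992 0.1182 0.01  ]
tall [0.4263 0.211  0.04  ]
loupe [0.4988 0.2142 0.043 ]
vial [ 0.5469 -0.0774  0.054 ]
short [ 0.4869 -0.0935  0.03  ]
[[ 0.2954 -0.9554 -0.0004]
 [-0.9554 -0.2954  0.0012]
 [-0.0013  0.     -1.    ]]
{'fx': 364.22950877795734, 'fy': 364.22950877795734, 'cx': 288.51121923530445, 'cy': 207.2058825956166, 'xyz': array([ 0.249 , -0.5781,  0.3742]), 'rotation': array([-0.1074,  0.0799, -0.5881,  0.7976])}
```

```bash
python3 - <<'E'
from h import *
np.set_printoptions(precision=3,suppress=True)
s=cams.camera_params("scene");t=cams.camera_params("top")
for n,uv in [("scopeA",(192,243)),("scopeB",(218,207)),("scopeC",(165,220)),("post plate near",(325,196)),("plate L",(288,178)),("standbase",(320,170))]: print(n,ray(s,uv,0)[0])
for n,uv in [("plate lt",(335,180)),("plate lb",(332,230)),("post top",(347,172)),("scope lr",(254,185)),("scope ll",(217,183))]:
    for z in (0,.1,.2,.3): print(n,z,ray(t,uv,z)[0])
# post top triangulation hint: project top-view candidates in scene
for z in (.1,.15,.2,.25,.3): print(z,proj(s,ray(t,(347,172),z)),proj(s,ray(t,(254,185),z)),proj(s,ray(t,(217,183),z)))
E
```

```text
scopeA [0.55  0.143 0.   ]
scopeB [0.612 0.028 0.   ]
scopeC [0.657 0.142 0.   ]
post plate near [ 0.464 -0.182  0.   ]
plate L [ 0.584 -0.177  0.   ]
standbase [ 0.551 -0.265  0.   ]
plate lt 0 [ 0.589 -0.17   0.   ]
plate lt 0.1 [ 0.571 -0.161  0.1  ]
plate lt 0.2 [ 0.552 -0.152  0.2  ]
plate lt 0.3 [ 0.534 -0.143  0.3  ]
plate lb 0 [ 0.447 -0.161  0.   ]
plate lb 0.1 [ 0.44  -0.153  0.1  ]
plate lb 0.2 [ 0.433 -0.145  0.2  ]
plate lb 0.3 [ 0.427 -0.137  0.3  ]
post top 0 [ 0.612 -0.204  0.   ]
post top 0.1 [ 0.592 -0.192  0.1  ]
post top 0.2 [ 0.572 -0.181  0.2  ]
post top 0.3 [ 0.551 -0.169  0.3  ]
scope lr 0 [0.573 0.06  0.   ]
scope lr 0.1 [0.556 0.05  0.1  ]
scope lr 0.2 [0.539 0.04  0.2  ]
scope lr 0.3 [0.522 0.03  0.3  ]
scope ll 0 [0.579 0.165 0.   ]
scope ll 0.1 [0.561 0.147 0.1  ]
scope ll 0.2 [0.543 0.128 0.2  ]
scope ll 0.3 [0.526 0.11  0.3  ]
0.1 [[290.343 139.997]] [[221.516 184.036]] [[180.378 202.625]]
0.15 [[292.035 123.122]] [[223.925 163.706]] [[183.202 180.819]]
0.2 [[293.872 104.794]] [[226.537 141.667]] [[186.26 157.2 ]]
0.25 [[295.875  84.816]] [[229.378 117.695]] [[189.584 131.531]]
0.3 [[298.066  62.954]] [[232.48   91.524]] [[193.21  103.533]]
```

```bash
python3 - <<'E'
import cv2
a=cv2.imread("pics/scene0.png")[120:300,130:340]
cv2.imwrite("pics/crop_sc.png",cv2.resize(a,None,fx=3.3,fy=3.3,interpolation=cv2.INTER_CUBIC))
E
```

```text
(no output)
```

View pics/crop_sc.png

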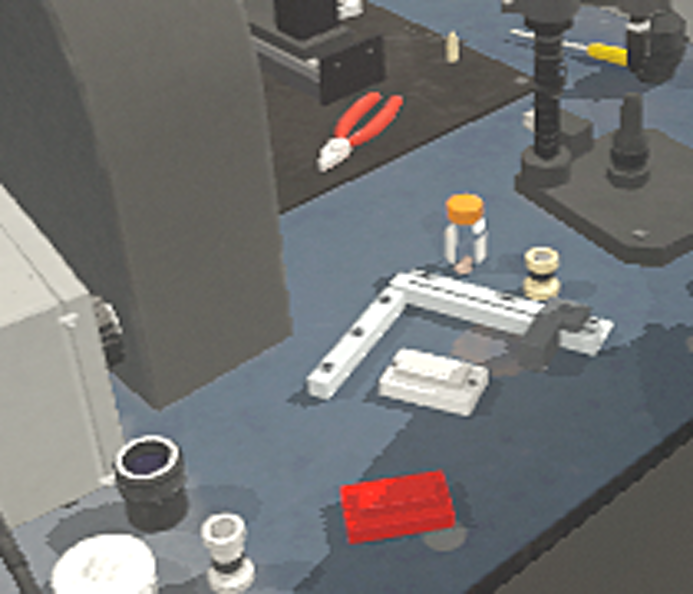

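Request:
{"method": "move_arm", "body": {
  "moves": [
    [0,0,-92.8,-0.5235,-0.429,-0.06,0],
    [0,0,-92.8,-0.5235,-0.429,-0.06,0],
    [0,0,-92.8,-0.5235,-0.429,-0.06,0],
    [0,0,-92.8,-0.5235,-0.429,-0.06,0],
    [0,0,-92.8,-0.5235,-0.429,-0.06,0],
    [0,0,-92.8,-0.5235,-0.429,-0.06,0],
    [0,0,-92.8,-0.5235,-0.429,-0.06,0],
    [0,0,-92.8,-0.5235,-0.429,-0.06,0],
    [0,0,-92.8,-0.5235,-0.429,-0.06,0],
    [0,0,-92.8,-0.5235,-0.429,-0.06,0]
  ],
  "grip_force": 20
}}

```text
clock: 1.1
position: [0.3726, -0.1339, 0.247]
ee_rot: [0.993, 0.117, -0.0, 0.0]
ft_force: [1.3, -0.8, -0.0]
grip_width: 0.002
```

Request:
{"method": "move_arm", "body": {
  "moves": [
    [0,0,-6.8,0.103,-0.144,-0.013,0],
    [0,0,-6.8,0.103,-0.144,-0.013,0],
    [0,0,-6.8,0.103,-0.144,-0.013,0],
    [0,0,-6.8,0.103,-0.144,-0.013,0],
    [0,0,-6.8,0.103,-0.144,-0.013,0],
    [0,0,-6.8,0.103,-0.144,-0.013,0]
  ]
}}

```text
clock: 1.7
position: [0.4398, 0.0278, 0.2595]
ee_rot: [0.985, 0.173, -0.0, -0.0]
ft_force: [-0.4, -0.7, 0.2]
grip_width: -0.003
```

```bash
python3 - <<'E'
from h import *
p=cams.camera_params("wrist");im=cams.camera("wrist"); print(p); cv2.imwrite("pics/w1.png",cv2.resize(im[:,:,::-1],(784,588),interpolation=cv2.INTER_CUBIC))
import pickle;pickle.dump((p,im),open("w1.pkl","wb"))
o=manip.get_obs();print(o['position'],o['ee_rot'],o['joint_pos'],o['ft_force'])
E
```

```text
{'fx': 364.22950877795734, 'fy': 364.22950877795734, 'cx': 288.51121923530445, 'cy': 207.2058825956166, 'xyz': array([0.41685737, 0.09017486, 0.43178754]), 'rotation': array([-0.13248734, -0.02374313,  0.17196922,  0.9758637 ])}
[0.43973414 0.02691833 0.25950825] [ 9.84985746e-01  1.72635221e-01 -3.93922480e-04  7.69841819e-05] [ 0.69794704 -0.08933372 -0.79610982  1.78792904 -0.06434276  1.41732522
  0.26074219] [ 0.21964107  0.12506527 -0.17481262]
```

View pics/w1.png

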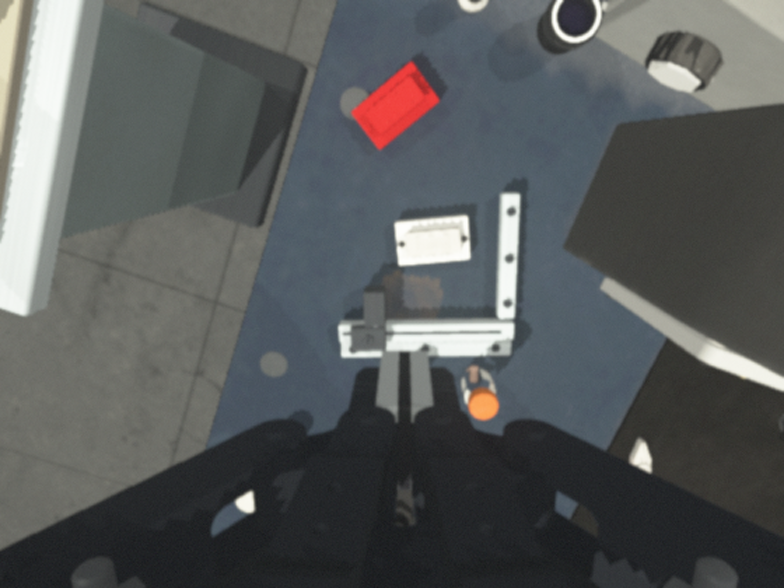

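```bash
cat > fit.py <<'E'
from h import *
import pickle,sys
np.set_printoptions(precision=4,suppress=True)
p,im=pickle.load(open(sys.argv[1],"rb"))
g=cv2.cvtColor(im,cv2.COLOR_RGB2GRAY).astype(float)
def edge(a,b,sign=None,w=6,n=15):
    """edge points across the segment a-b (display px of 784x588), fit a line"""
    a,b=np.array(a)/1.4,np.array(b)/1.4; t=(b-a)/np.linalg.norm(b-a); nrm=np.array([-t[1],t[0]])
    s=np.arange(-w,w+.01,.25); P=[]
    for k in np.linspace(.12,.88,n):
        q=a+k*(b-a); uv=(q+s[:,None]*nrm).astype(np.float32)
        v=cv2.remap(g.astype(np.float32),uv[None,:,0].copy(),uv[None,:,1].copy(),cv2.INTER_LINEAR)[0]
        d=np.gradient(cv2.GaussianBlur(v[None],(9,1),1.5)[0]); d=d if sign is None else d*sign
        d=np.abs(d) if sign is None else d
        P.append(q+s[np.argmax(d)]*nrm)
    P=np.array(P); l=cv2.fitLine(P.astype(np.float32),cv2.DIST_HUBER,0,.01,.01).ravel()
    r=np.abs((P-l[2:])@np.array([-l[1],l[0]])); return l,np.median(r)
def inter(l,m):
    A=np.c_[l[:2],-m[:2]]; k=np.linalg.solve(A,m[2:]-l[2:]); return l[2:]+k[0]*l[:2]
E
cat > a.py <<'E'
from fit import *
fe,r1=edge((392,320),(497,318),1,4); es,r2=edge((498,205),(497,312),-1,4)
c=ray(p,inter(fe,es),.014)[0]
f2=ray(p,fe[2:]-60*fe[:2],.014)[0];e2=ray(p,es[2:]+40*es[:2],.014)[0]
f1=ray(p,fe[2:],.014)[0];e1=ray(p,es[2:],.014)[0]
d=f1-f2; th=np.arctan2(*(d*np.sign(d[0]))[[1,0]]); d=e1-e2; th2=np.arctan2(*(d*np.sign(d[1]))[[1,0]])
print("corner",c,"fence deg",np.degrees(th),"stop deg-90",np.degrees(th2)-90,"res",r1,r2)
B=[((394,219),(468,214)),((468,214),(470,259)),((470,259),(398,265)),((398,265),(394,219))]
L=[edge(a,b,None,4) for a,b in B]; print("res",[l[1] for l in L])
C=np.array([ray(p,inter(L[i-1][0],L[i][0]),.012)[0] for i in range(4)])
X=lambda w:R.from_euler('z',-th).apply(w-c)*1000
print("block corners loc mm\n",X(C),"\ncentre",X(C).mean(0),"sides",np.linalg.norm(np.diff(C,axis=0),axis=1))
m=C[1]+C[2]-C[0]-C[3]; print("block angle deg rel",np.degrees(np.arctan2(m[1],m[0])-th), "centre world",C.mean(0))
for uv in [(384,295),(363,294),(384,320)]: print("jaw",X(ray(p,np.array(uv)/1.4,.024)))
E
python3 a.py w1.pkl
```

```text
corner [ 0.5408 -0.0182  0.014 ] fence deg 21.14844826868588 stop deg-90 20.652257842142603 res 0.028713939893579662 0.0888599701601303
res [np.float64(0.13788757444825228), np.float64(0.1676072212909711), np.float64(0.07853498794464243), np.float64(0.11926627915086066)]
block corners loc mm
 [[-85.9371  88.4486  -2.    ]
 [-24.8163  93.1547  -2.    ]
 [-22.2649  55.3852  -2.    ]
 [-83.2755  51.0299  -2.    ]] 
centre [-54.0735  72.0046  -2.    ] sides [0.0613 0.0379 0.0612]
block angle deg rel 4.243223174676905 centre world [0.4644 0.0294 0.012 ]
jaw [[-95.0709  29.0285  10.    ]]
jaw [[-112.5014   30.2487   10.    ]]
jaw [[-95.7412   7.1004  10.    ]]
```

```bash
cat > go.py <<'E'
from h import *
import sys
C=np.array([.5408,-.0182,0]); TH=21.0
L=R.from_euler('z',TH,degrees=True)
o=manip.get_obs(); T=rot(o['ee_rot']); P=o['position']
print("t",o['clock'],"loc mm",L.inv().apply(P-C)*1000,"ang",np.degrees(np.arctan2(*T.as_matrix()[[1,0],0])),"F loc",L.inv().apply(o['ft_force']).round(2))
Tg=L*R.from_euler('x',180,degrees=True)
print("turn",(T.inv()*Tg).as_rotvec(degrees=True).round(2))
for a in sys.argv[1:]:
    q=np.array([float(v) for v in a.split(',')])/1000
    print(a,"->",(T.inv().apply(C+L.apply(q)-P)).round(4))
E
python3 go.py -108,71,60 -108,71,4
```

```text
t 1.75 loc mm [-78.18414901  78.34035108 259.50825129] ang 19.88214492890808 F loc [ 0.25  0.04 -0.17]
turn [ 0.    0.05 -1.12]
-108,71,60 -> [-0.0295  0.0079  0.1995]
-108,71,4 -> [-0.0295  0.0079  0.2555]
```

Request:
{"method": "move_arm", "body": {
  "moves": [
    [0,0,-1.1,-0.0295,0.008,0.05,0],
    [0,0,-1.1,-0.0295,0.008,0.1,0],
    [0,0,-1.1,-0.0295,0.008,0.15,0],
    [0,0,-1.1,-0.0295,0.008,0.19,0],
    [0,0,-1.1,-0.0295,0.008,0.21,0],
    [0,0,-1.1,-0.0295,0.008,0.225,0],
    [0,0,-1.1,-0.0295,0.008,0.24,0],
    [0,0,-1.1,-0.0295,0.008,0.25,0],
    [0,0,-1.1,-0.0295,0.008,0.2545,0],
    [0,0,-1.1,-0.0295,0.008,0.2545,0]
  ]
}}

```text
clock: 2.75
position: [0.4147, 0.0097, 0.0051]
ee_rot: [0.983, 0.182, -0.0, -0.0]
ft_force: [0.2, -0.0, 0.6]
grip_width: 0.002
```

```bash
python3 go.py -74.5,72,4
```

```text
t 2.75 loc mm [-107.70487871   71.22321741    5.1070866 ] ang 20.97763668068615 F loc [ 0.22 -0.1   0.55]
turn [-0.01  0.04 -0.02]
-74.5,72,4 -> [ 0.0332 -0.0008  0.0011]
```

Request:
{"method": "move_arm", "body": {
  "moves": [
    [0,0,0,0.004,0,0.001,0],
    [0,0,0,0.008,0,0.001,0],
    [0,0,0,0.012,0,0.001,0],
    [0,0,0,0.015,0,0.001,0],
    [0,0,0,0.018,0,0.001,0],
    [0,0,0,0.021,0,0.001,0],
    [0,0,0,0.024,0,0.001,0],
    [0,0,0,0.026,0,0.001,0],
    [0,0,0,0.028,0,0.001,0],
    [0,0,0,0.028,0,0.001,0]
  ]
}}

```text
clock: 3.75
position: [0.4414, 0.0204, 0.0044]
ee_rot: [0.983, 0.182, 0.0, -0.0]
ft_force: [0.1, 0.3, -0.5]
grip_width: 0.002
```

```bash
python3 go.py; python3 - <<'E'
from h import *
import pickle
p=cams.camera_params("wrist");im=cams.camera("wrist"); cv2.imwrite("pics/w2.png",cv2.resize(im[:,:,::-1],(784,588),interpolation=cv2.INTER_CUBIC)); pickle.dump((p,im),open("w2.pkl","wb"))
E
```

```text
t 3.75 loc mm [-78.99056239  71.6150688    4.36564353] ang 21.028068993526126 F loc [ 0.18  0.3  -0.48]
turn [-0.   -0.01  0.03]
```

View pics/w2.png

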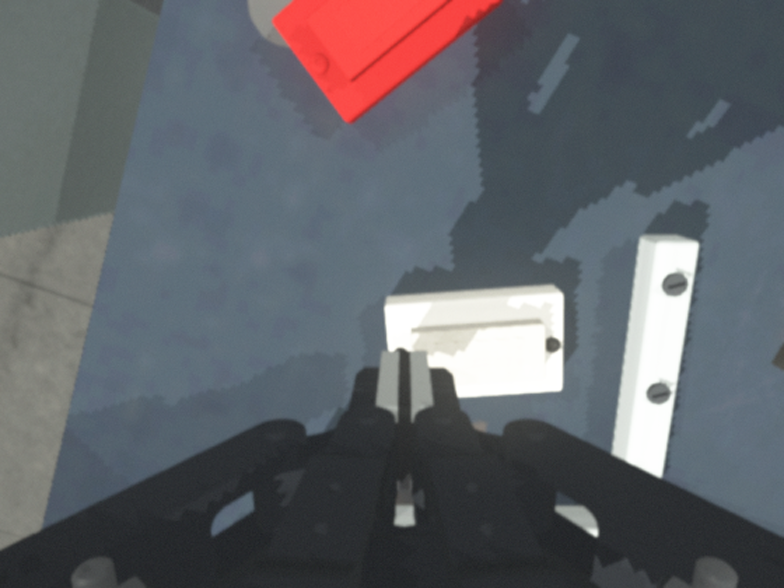

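```bash
python3 - <<'E'
from fit import *
E
cat > b.py <<'E'
import sys; from fit import *
C=np.array([.5408,-.0182,0]); L=R.from_euler('z',21.0,degrees=True)
X=lambda uv,z:L.inv().apply(ray(p,np.array(uv)/1.4,z)[0]-C)*1000
for a in sys.argv[2:]:
    u,v,z=map(float,a.split(',')); print(a,X((u,v),z/1000))
o=manip.get_obs();T=rot(o['ee_rot'])
for q in ([0,0,0],[.0145,-.011,0],[-.0145,-.011,0],[0,0,-.019],[0,0,-.04]): print("tool",q,proj(p,o['position']+T.apply(q))*1.4)
E
python3 b.py w2.pkl 387,303,12 563,291,12 563,390,12 385,345,12 404,350,4 640,240,14 614,460,14
```

```text
387,303,12 [-84.8834  87.9792  12.    ]
563,291,12 [-25.838   92.1922  12.    ]
563,390,12 [-22.7797  55.7692  12.    ]
385,345,12 [-85.6984  72.8266  12.    ]
404,350,4 [-79.1211  67.7126   4.    ]
640,240,14 [ -3.087 109.823  14.   ]
614,460,14 [-2.4995 28.7456 14.    ]
tool [0, 0, 0] [[403.8281 340.3913]]
tool [0.0145, -0.011, 0] [[444.715  311.3071]]
tool [-0.0145, -0.011, 0] [[362.944  311.3281]]
tool [0, 0, -0.019] [[403.9158 361.5905]]
tool [0, 0, -0.04] [[404.0384 391.2403]]Traceback (most recent call last):
  File "<stdin>", line 1, in <module>
  File "fit.py", line 4, in <module>
    p,im=pickle.load(open(sys.argv[1],"rb"))
                          ~~~~~~~~^^^
IndexError: list index out of range
```

```bash
cat > duo.py <<'E'
from h import *
import sys,pickle
s=cams.camera("scene");t=cams.camera("top");pickle.dump((s,t),open(sys.argv[1]+".pkl","wb"))
ps=cams.camera_params("scene");pt=cams.camera_params("top")
def crop(im,p,w,h,k):
    u,v=proj(p,[.48,.02,.01])[0].astype(int); return cv2.resize(im[v-h:v+h,u-w:u+w,::-1],None,fx=k,fy=k,interpolation=cv2.INTER_CUBIC)
cv2.imwrite(f"pics/{sys.argv[1]}.png",np.vstack([crop(s,ps,80,38,5)[:, :800],crop(t,pt,80,22,5)]))
E
python3 duo.py d1
```

```text
(no output)
```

View pics/d1.png

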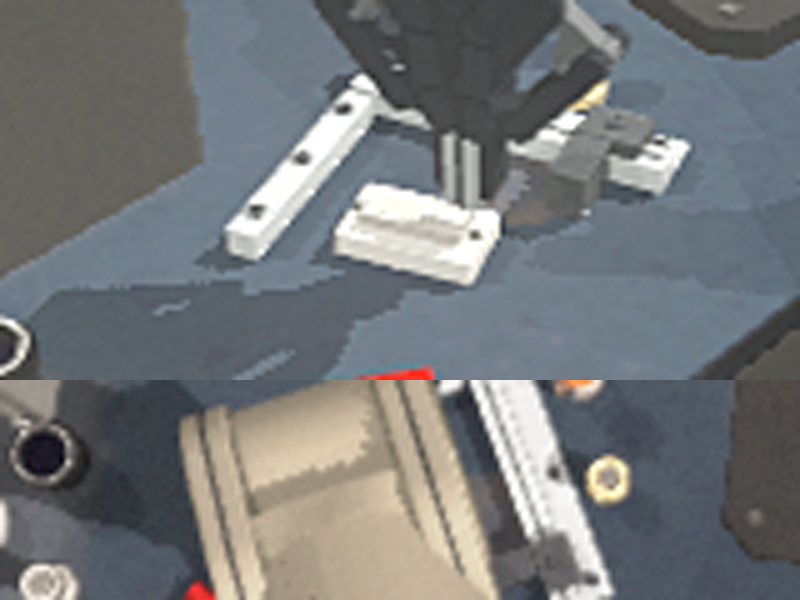

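```bash
python3 - <<'E'
from h import *
np.set_printoptions(precision=1,suppress=True)
p=cams.camera_params("scene");o=manip.get_obs();T=rot(o['ee_rot'])
C=np.array([.5408,-.0182,0]);L=R.from_euler('z',21.0,degrees=True)
u,v=proj(p,[.48,.02,.01])[0].astype(int)
f=lambda X:(proj(p,X)-[u-80,v-38]+.5)*5
print("tcp",f(o['position']),"19,40,60 up",f(o['position']+[[0,0,.019],[0,0,.04],[0,0,.06]]))
print("block w1 corners",f(C+L.apply([[-.086,.0885,.012],[-.0248,.093,.012],[-.0222,.0554,.012],[-.0832,.051,.012]])))
print("stop end",f(C+L.apply([[0,.11,.014],[.014,.11,.014],[0,0,.014],[-.138,0,.014]])))
E
```

```text
tcp [[468.5 249.1]] 19,40,60 up [[467.9 214.3]
 [467.1 174.7]
 [466.3 135.7]]
block w1 corners [[465.4 264.4]
 [327.7 231. ]
 [364.  177.2]
 [497.2 208.4]]
stop end [[255.  235.9]
 [225.7 226.9]
 [376.9  90.7]
 [662.  168.5]]
```

Request:
{"method": "move_arm", "body": {
  "moves": [
    [0,0,0,-0.018,0,0,0],
    [0,0,0,-0.036,0,0,0],
    [0,0,0,-0.036,0,0,0],
    [0,0,0,-0.036,0,0.002,0],
    [0,0,0,-0.036,0,0.004,0],
    [0,0,0,-0.036,0,0.005,0],
    [0,0,0,-0.036,0,0.006,0],
    [0,0,0,-0.036,0,0.007,0],
    [0,0,0,-0.036,0,0.007,0]
  ]
}}

```text
clock: 4.8
position: [0.4076, 0.0075, -0.0028]
ee_rot: [0.983, 0.182, -0.0, -0.0]
ft_force: [-0.1, -0.8, 0.0]
grip_width: 0.002
```

```bash
python3 go.py; python3 duo.py d2; python3 - <<'E'
from h import *
import pickle
p=cams.camera_params("wrist");im=cams.camera("wrist"); pickle.dump((p,im),open("w3.pkl","wb"))
a=cv2.imread("pics/d2.png")[:380]; b=cv2.resize(im[180:330,200:520,::-1],(480,225),interpolation=cv2.INTER_CUBIC)
b=cv2.copyMakeBorder(b,0,0,0,320,cv2.BORDER_CONSTANT); cv2.imwrite("pics/d2w.png",np.vstack([a[:375],b]))
E
```

```text
t 4.8 loc mm [-115.18306121   71.70368178   -2.8065018 ] ang 21.03078979201807 F loc [-0.36 -0.7   0.03]
turn [-0.01  0.01  0.03]
```

View pics/d2w.png

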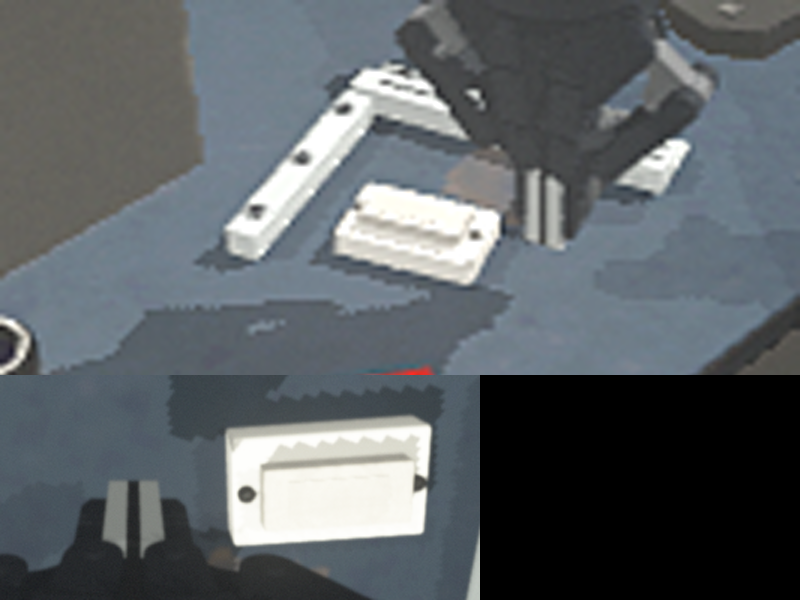

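```bash
python3 - <<'E'
from h import *
np.set_printoptions(precision=1,suppress=True)
p=cams.camera_params("scene");o=manip.get_obs();T=rot(o['ee_rot'])
u,v=proj(p,[.48,.02,.01])[0].astype(int)
f=lambda X:(proj(p,X)-[u-80,v-38]+.5)*5
for h in (0,.01,.02,.025,.03,.035):
    print(h,f(o['position']+T.apply([[-.0102,-.011,-h],[.0102,-.011,-h]])).ravel())
E
```

```text
0 [559.6 308.7 513.9 294.9]
0.01 [559.9 290.5 513.9 276.7]
0.02 [560.2 272.  513.8 258.3]
0.025 [560.4 262.7 513.8 248.9]
0.03 [560.5 253.2 513.8 239.5]
0.035 [560.7 243.8 513.8 230.1]
```

Request:
{"method": "move_arm", "body": {
  "moves": [
    [0,0,0,0,0,0.002,0],
    [0,0,0,0,0,0.004,0],
    [0,0,0,0,0,0.006,0],
    [0,0,0,0,0,0.008,0],
    [0,0,0,0,0,0.009,0],
    [0,0,0,0,0,0.01,0]
  ]
}}

```text
clock: 5.55
position: [0.4075, 0.0073, -0.0128]
ee_rot: [0.983, 0.182, -0.0, -0.0]
ft_force: [-0.2, 0.1, -0.0]
grip_width: 0.001
```

Request:
{"method": "move_arm", "body": {
  "moves": [
    [0,0,0,0,0,0.002,0],
    [0,0,0,0,0,0.004,0],
    [0,0,0,0,0,0.006,0],
    [0,0,0,0,0,0.008,0],
    [0,0,0,0,0,0.01,0],
    [0,0,0,0,0,0.011,0],
    [0,0,0,0,0,0.012,0],
    [0,0,0,0,0,0.012,0]
  ]
}}

```text
clock: 6.35
position: [0.4075, 0.0073, -0.0247]
ee_rot: [0.983, 0.182, -0.0, 0.0]
ft_force: [-0.4, -0.5, -0.7]
grip_width: 0.003
```

Request:
{"method": "move_arm", "body": {
  "moves": [
    [0,0,0,0,0,0.001,0],
    [0,0,0,0,0,0.002,0],
    [0,0,0,0,0,0.003,0],
    [0,0,0,0,0,0.003,0]
  ]
}}

```text
clock: 6.75
position: [0.4075, 0.0073, -0.0278]
ee_rot: [0.983, 0.182, -0.0, 0.0]
ft_force: [0.0, -0.0, -0.0]
grip_width: 0.001
```

```bash
python3 go.py; cat > wv.py <<'E'
from h import *
import pickle,sys
n=sys.argv[1]; p=cams.camera_params("wrist");im=cams.camera("wrist"); pickle.dump((p,im),open(n+".pkl","wb"))
s=cams.camera("scene");ps=cams.camera_params("scene");u,v=proj(ps,[.48,.02,.01])[0].astype(int)
a=cv2.resize(s[v-38:v+38,u-80:u+80,::-1],(640,304),interpolation=cv2.INTER_CUBIC); b=cv2.resize(im[100:300,60:500,::-1],(640,291),interpolation=cv2.INTER_CUBIC)
cv2.imwrite(f"pics/{n}.png",np.vstack([a,b]))
E
python3 wv.py v4
```

```text
t 6.75 loc mm [-115.32176848   71.57300792  -27.77507143] ang 21.022282532238506 F loc [ 0.01 -0.03 -0.03]
turn [-0.    0.01  0.02]
```

View pics/v4.png

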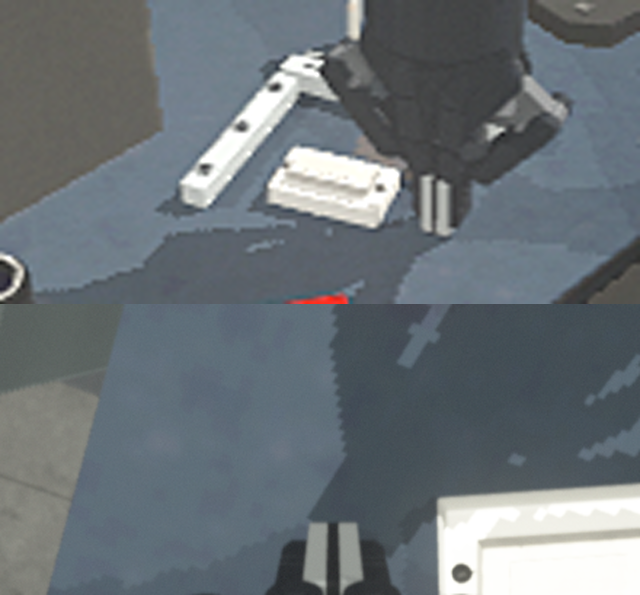

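Request:
{"method": "move_arm", "body": {
  "moves": [
    [0,0,0,0.01,0,0,0],
    [0,0,0,0.016,0,0,0],
    [0,0,0,0.02,0,0,0],
    [0,0,0,0.023,0,0,0],
    [0,0,0,0.026,0,0,0],
    [0,0,0,0.029,0,0,0],
    [0,0,0,0.032,0,0,0],
    [0,0,0,0.035,0,0,0],
    [0,0,0,0.038,0,0,0],
    [0,0,0,0.039,0,0,0]
  ]
}}

```text
clock: 7.85
position: [0.4433, 0.021, -0.0278]
ee_rot: [0.983, 0.182, -0.001, 0.0]
ft_force: [-6.5, -1.9, 6.7]
grip_width: 0.001
```

```bash
python3 go.py
```

```text
t 7.85 loc mm [-76.94042216  71.5398186  -27.79251658] ang 21.017602778580425 F loc [-6.71  0.56  6.74]
turn [0.01 0.12 0.02]
```

Request:
{"method": "move_arm", "body": {
  "moves": [
    [0,0,0,0.001,0,0,0],
    [0,0,0,0.002,0,0,0],
    [0,0,0,0.002,0,0,0]
  ]
}}

```text
clock: 8.15
position: [0.4449, 0.0216, -0.0278]
ee_rot: [0.983, 0.182, -0.001, 0.0]
ft_force: [-6.9, -2.4, 8.0]
grip_width: 0.001
```

```bash
python3 go.py; python3 wv.py v5
```

```text
t 8.15 loc mm [-75.23027181  71.51213942 -27.81828866] ang 21.010592629547453 F loc [-7.31  0.28  7.99]
turn [0.01 0.14 0.01]
```

View pics/v5.png

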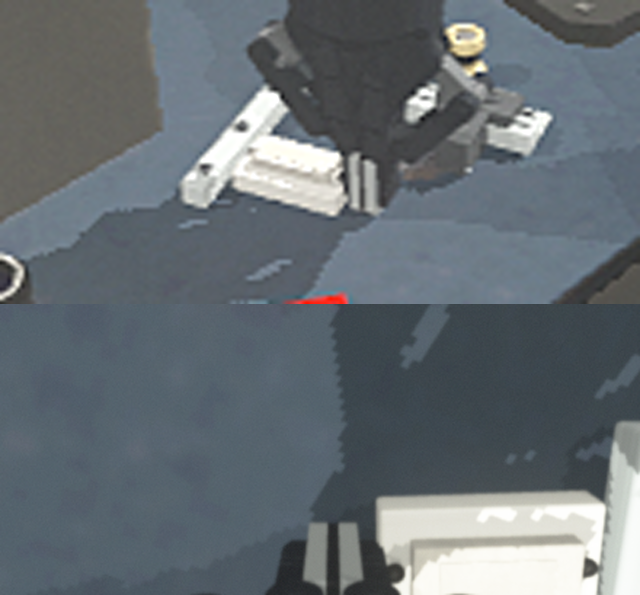

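Request:
{"method": "move_arm", "body": {
  "moves": [
    [0,0,0,-0.001,0,-0.01,0],
    [0,0,0,-0.003,0,-0.04,0],
    [0,0,0,0.01,-0.02,-0.05,0],
    [0,0,0,0.03,-0.035,-0.05,0],
    [0,0,0,0.042,-0.045,-0.05,0],
    [0,0,0,0.042,-0.045,-0.045,0],
    [0,0,0,0.042,-0.045,-0.025,0],
    [0,0,0,0.042,-0.045,-0.01,0],
    [0,0,0,0.042,-0.045,0,0],
    [0,0,0,0.042,-0.045,0,0]
  ]
}}

```text
clock: 9.25
position: [0.4684, 0.0787, -0.0281]
ee_rot: [0.983, 0.182, -0.001, 0.0]
ft_force: [-1.1, 0.3, -0.4]
grip_width: -0.003
```

```bash
python3 go.py -33,50,-27.8
```

```text
t 9.25 loc mm [-32.87216602 116.43825616 -28.0889418 ] ang 21.00725625357257 F loc [-0.94  0.71 -0.39]
turn [0.   0.09 0.01]
-33,50,-27.8 -> [-0.0001  0.0664 -0.0003]
```

Request:
{"method": "move_arm", "body": {
  "moves": [
    [0,0,0,0,0.008,0,0],
    [0,0,0,0,0.014,0,0],
    [0,0,0,0,0.018,0,0],
    [0,0,0,0,0.022,0,0],
    [0,0,0,0,0.027,0,0],
    [0,0,0,0,0.032,0,0],
    [0,0,0,0,0.037,0,0],
    [0,0,0,0,0.042,0,0],
    [0,0,0,0,0.047,0,0],
    [0,0,0,0,0.05,0,0]
  ]
}}

```text
clock: 10.25
position: [0.487, 0.0318, -0.0277]
ee_rot: [0.983, 0.182, 0.0, 0.0]
ft_force: [-0.9, 1.0, -1.0]
grip_width: 0.001
```

```bash
python3 go.py
```

```text
t 10.25 loc mm [-32.24711541  65.98583426 -27.65481758] ang 20.996658564417633 F loc [-0.52  1.22 -0.96]
turn [ 0.01 -0.   -0.  ]
```

Request:
{"method": "move_arm", "body": {
  "moves": [
    [0,0,0,0,0.004,0,0],
    [0,0,0,0,0.008,0,0],
    [0,0,0,0,0.011,0,0],
    [0,0,0,0,0.014,0,0],
    [0,0,0,0,0.0155,0,0],
    [0,0,0,0,0.017,0,0],
    [0,0,0,0,0.018,0,0],
    [0,0,0,0,0.018,0,0]
  ]
}}

```text
clock: 11.05
position: [0.4934, 0.0154, -0.0276]
ee_rot: [0.983, 0.182, 0.0, 0.0]
ft_force: [-0.1, 0.3, -0.1]
grip_width: -0.002
```

```bash
python3 go.py
```

```text
t 11.05 loc mm [-32.19545596  48.3946676  -27.6316429 ] ang 21.02058413798394 F loc [-0.    0.36 -0.12]
turn [ 0.01 -0.    0.02]
```

Request:
{"method": "move_arm", "body": {
  "moves": [
    [0,0,0,0,0.001,0,0],
    [0,0,0,0,0.002,0,0],
    [0,0,0,0,0.003,0,0],
    [0,0,0,0,0.003,0,0]
  ]
}}

```text
clock: 11.45
position: [0.4937, 0.015, -0.0276]
ee_rot: [0.983, 0.183, -0.0, -0.001]
ft_force: [-5.2, 8.9, 3.3]
grip_width: 0.004
```

```bash
python3 go.py; python3 wv.py v6
```

```text
t 11.45 loc mm [-32.06871836  47.90818705 -27.61028044] ang 21.122726156733236 F loc [-1.69 10.14  3.31]
turn [-0.13  0.01  0.12]
```

View pics/v6.png

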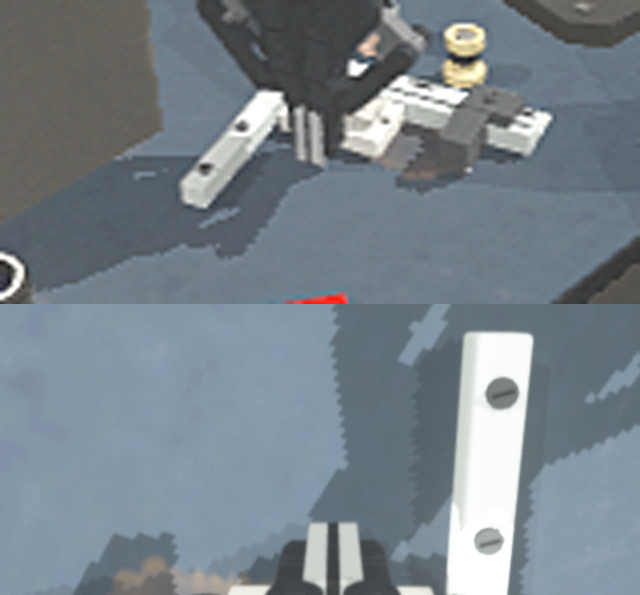

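Request:
{"method": "move_arm", "body": {
  "moves": [
    [0,0,0,0,-0.015,0,0],
    [0,0,0,0,-0.02,-0.02,0],
    [0,0,0,0,-0.02,-0.065,0],
    [0,0,0,-0.03,0,-0.065,0],
    [0,0,0,-0.07,0.018,-0.065,0],
    [0,0,0,-0.108,0.027,-0.065,0],
    [0,0,0,-0.108,0.027,-0.065,0],
    [0,0,0,-0.108,0.027,-0.065,0]
  ]
}}

```text
clock: 12.35
position: [0.4031, -0.0518, 0.0377]
ee_rot: [0.983, 0.182, 0.0, 0.001]
ft_force: [0.4, -0.1, 0.5]
grip_width: 0.002
```

```bash
python3 go.py -140,18,-22; python3 - <<'E'
from h import *
import pickle
p=cams.camera_params("wrist");im=cams.camera("wrist"); pickle.dump((p,im),open("w7.pkl","wb"))
C=np.array([.5408,-.0182,0]);L=R.from_euler('z',21,degrees=True)
np.set_printoptions(precision=1,suppress=True)
print(proj(p,C+L.apply([[-.06,.036,.012],[0,.036,.014],[0,.1,.014],[-.095,.0165,.024]])))
cv2.imwrite("pics/w7.png",cv2.resize(im[:,:,::-1],(784,588),interpolation=cv2.INTER_CUBIC))
E
```

```text
t 12.35 loc mm [-140.63501233   17.97463703   37.65117407] ang 20.926676019733325 F loc [ 0.37 -0.2   0.49]
turn [ 0.12 -0.   -0.07]
-140,18,-22 -> [ 0.0006 -0.0002  0.0597]
[[432.8 196. ]
 [542.4 196.7]
 [565.9  74.1]
 [372.9 236.3]]
```

```bash
python3 - <<'E'
from h import *
import pickle
p,im=pickle.load(open("w7.pkl","rb"));g=cv2.cvtColor(im,cv2.COLOR_RGB2GRAY)
C=np.array([.5408,-.0182,0]);L=R.from_euler('z',21,degrees=True)
def prof(P):
    uv=proj(p,C+L.apply(P)).astype(np.float32); return cv2.remap(g,uv[None,:,0].copy(),uv[None,:,1].copy(),cv2.INTER_LINEAR)[0]
xs=np.arange(-76,8,1.)
for y in (33,29): print(y,[f"{int(x)}:{v}" for x,v in zip(xs,prof(np.c_[xs/1e3,np.full(len(xs),y/1e3),np.full(len(xs),.012)]))])
ys=np.arange(24,48,1.)
for x in (-58,-32,-10): print(x,[f"{int(y)}:{v}" for y,v in zip(ys,prof(np.c_[np.full(len(ys),x/1e3),ys/1e3,np.full(len(ys),.012)]))])
E
```

```text
33 ['-76:97', '-75:93', '-74:92', '-73:94', '-72:91', '-71:93', '-70:94', '-69:95', '-68:95', '-67:109', '-66:171', '-65:205', '-64:211', '-63:221', '-62:245', '-61:252', '-60:252', '-59:252', '-58:252', '-57:252', '-56:252', '-55:252', '-54:252', '-53:252', '-52:252', '-51:252', '-50:249', '-49:244', '-48:246', '-47:236', '-46:212', '-45:205', '-44:210', '-43:219', '-42:230', '-41:242', '-40:249', '-39:250', '-38:241', '-37:217', '-36:211', '-35:221', '-34:231', '-33:243', '-32:249', '-31:242', '-30:218', '-29:207', '-28:211', '-27:222', '-26:233', '-25:244', '-24:249', '-23:251', '-22:248', '-21:225', '-20:213', '-19:222', '-18:234', '-17:244', '-16:249', '-15:247', '-14:226', '-13:207', '-12:211', '-11:223', '-10:237', '-9:246', '-8:246', '-7:227', '-6:218', '-5:244', '-4:252', '-3:248', '-2:212', '-1:184', '0:186', '1:187', '2:188', '3:203', '4:230', '5:241', '6:244', '7:244']
29 ['-76:96', '-75:93', '-74:94', '-73:95', '-72:95', '-71:95', '-70:95', '-69:95', '-68:96', '-67:108', '-66:177', '-65:205', '-64:212', '-63:222', '-62:248', '-61:253', '-60:253', '-59:252', '-58:252', '-
[... 695 characters left out ...]
4:245', '25:245', '26:247', '27:251', '28:252', '29:252', '30:252', '31:252', '32:252', '33:252', '34:251', '35:243', '36:203', '37:170', '38:144', '39:95', '40:69', '41:69', '42:67', '43:66', '44:67', '45:67', '46:67', '47:76']
-32 ['24:244', '25:229', '26:172', '27:164', '28:194', '29:208', '30:207', '31:208', '32:224', '33:249', '34:252', '35:241', '36:200', '37:169', '38:138', '39:83', '40:67', '41:65', '42:66', '43:66', '44:67', '45:66', '46:67', '47:70']
-10 ['24:240', '25:221', '26:164', '27:168', '28:198', '29:207', '30:207', '31:207', '32:209', '33:237', '34:250', '35:239', '36:195', '37:165', '38:122', '39:69', '40:56', '41:56', '42:54', '43:55', '44:54', '45:54', '46:56', '47:60']
```

Request:
{"method": "move_arm", "body": {
  "moves": [
    [0.1,0,-0.1,0,0,0.02,0],
    [0.1,0,-0.1,0,0,0.04,0],
    [0.1,0,-0.1,0,0,0.05,0],
    [0.1,0,-0.1,0,0,0.056,0],
    [0.1,0,-0.1,0,0,0.06,0],
    [0.1,0,-0.1,0,0,0.06,0]
  ]
}}

```text
clock: 13.0
position: [0.4035, -0.0508, -0.0226]
ee_rot: [0.983, 0.184, -0.0, -0.001]
ft_force: [-0.0, 0.3, 0.6]
grip_width: 0.002
```

Request:
{"method": "move_arm", "body": {
  "moves": [
    [0,0,0,0.004,0,0,0],
    [0,0,0,0.008,0,0,0],
    [0,0,0,0.012,0,0,0],
    [0,0,0,0.016,0,0,0],
    [0,0,0,0.02,0,0,0],
    [0,0,0,0.024,0,0,0],
    [0,0,0,0.028,0,0,0],
    [0,0,0,0.032,0,0,0],
    [0,0,0,0.036,0,0,0],
    [0,0,0,0.036,0,0,0]
  ]
}}

```text
clock: 14.0
position: [0.4374, -0.0377, -0.0226]
ee_rot: [0.983, 0.183, 0.0, -0.001]
ft_force: [0.2, 0.4, -0.3]
grip_width: -0.001
```

```bash
python3 go.py
```

```text
t 14.0 loc mm [-103.49783684   18.83176525  -22.63333877] ang 21.142797491619937 F loc [ 0.31  0.26 -0.33]
turn [-0.12 -0.04  0.14]
```

Request:
{"method": "move_arm", "body": {
  "moves": [
    [0,0,0,0.002,0,0,0],
    [0,0,0,0.004,0,0,0],
    [0,0,0,0.006,0,0,0],
    [0,0,0,0.007,0,0,0],
    [0,0,0,0.008,0,0,0],
    [0,0,0,0.008,0,0,0]
  ]
}}

```text
clock: 14.6
position: [0.4444, -0.0351, -0.0227]
ee_rot: [0.983, 0.183, -0.0, -0.001]
ft_force: [-1.1, 0.5, 0.4]
grip_width: -0.001
```

```bash
python3 go.py
```

```text
t 14.6 loc mm [-96.06404056  18.74929654 -22.66796796] ang 21.12923781356561 F loc [-0.84  0.83  0.44]
turn [-0.1  -0.01  0.13]
```

Request:
{"method": "move_arm", "body": {
  "moves": [
    [0,0,0,0.001,0,0,0],
    [0,0,0,0.002,0,0,0],
    [0,0,0,0.003,0,0,0],
    [0,0,0,0.004,0,0,0],
    [0,0,0,0.005,0,0,0],
    [0,0,0,0.005,0,0,0]
  ]
}}

```text
clock: 15.2
position: [0.4487, -0.0335, -0.0227]
ee_rot: [0.983, 0.183, -0.0, -0.001]
ft_force: [-3.4, 0.1, 1.6]
grip_width: 0.004
```

```bash
python3 go.py
```

```text
t 15.2 loc mm [-91.45242706  18.66952998 -22.72345173] ang 21.118895437781642 F loc [-3.17  1.29  1.59]
turn [-0.1   0.03  0.12]
```

Request:
{"method": "move_arm", "body": {
  "moves": [
    [0,0,0,0.001,0,0,0],
    [0,0,0,0.002,0,0,0],
    [0,0,0,0.003,0,0,0],
    [0,0,0,0.003,0,0,0]
  ]
}}

```text
clock: 15.6
position: [0.4503, -0.033, -0.0229]
ee_rot: [0.983, 0.183, -0.002, -0.001]
ft_force: [-10.2, -1.0, 10.4]
grip_width: -0.001
```

```bash
python3 go.py
```

```text
t 15.6 loc mm [-89.78239893  18.64156658 -22.8799701 ] ang 21.09736676943578 F loc [-9.9   2.76 10.36]
turn [-0.11  0.19  0.1 ]
```

Request:
{"method": "move_arm", "body": {
  "moves": [
    [0,0,0,0.001,0,0,0],
    [0,0,0,0.002,0,0,0],
    [0,0,0,0.003,0,0,0],
    [0,0,0,0.003,0,0,0]
  ]
}}

```text
clock: 16.0
position: [0.4503, -0.0331, -0.0234]
ee_rot: [0.983, 0.183, -0.005, -0.0]
ft_force: [-22.9, -6.5, 20.9]
grip_width: 0.002
```

```bash
python3 go.py
```

```text
t 16.0 loc mm [-89.78748591  18.54594786 -23.39555998] ang 21.054875202381396 F loc [-23.72   2.15  20.93]
turn [-0.11  0.52  0.05]
```

Request:
{"method": "move_arm", "body": {
  "moves": [
    [0,0,0,-0.005,0,0,0],
    [0,0,0,-0.02,0,0,0],
    [0,0,0,-0.03,0,0,0],
    [0,0,0,-0.03,0,-0.04,0],
    [0,0,0,-0.03,0,-0.09,0],
    [0,0,0,-0.01,-0.02,-0.14,0],
    [0,0,0,0.01,-0.05,-0.18,0],
    [0,0,0,0.01,-0.06,-0.22,0],
    [0,0,0,0.01,-0.06,-0.22,0],
    [0,0,0,0.01,-0.06,-0.22,0]
  ]
}}

```text
clock: 17.0
position: [0.4434, 0.0281, 0.1986]
ee_rot: [0.983, 0.184, 0.001, 0.0]
ft_force: [0.5, 0.1, -0.4]
grip_width: 0.002
```

```bash
python3 go.py; python3 - <<'E'
from h import *
import pickle
p=cams.camera_params("wrist");im=cams.camera("wrist"); pickle.dump((p,im),open("w8.pkl","wb"))
C=np.array([.5408,-.0182,0]);L=R.from_euler('z',21,degrees=True)
q=proj(p,C+L.apply([-.04,.02,.01]))[0].astype(int); print(q)
x0,y0=max(q[0]-120,0),max(q[1]-85,0); print(x0,y0)
cv2.imwrite("pics/w8.png",cv2.resize(im[y0:y0+170,x0:x0+240,::-1],None,fx=3.3,fy=3.3,interpolation=cv2.INTER_CUBIC))
E
```

```text
t 17.0 loc mm [-74.32397351  78.11544141 198.56516765] ang 21.16115088506376 F loc [ 0.46 -0.07 -0.42]
turn [ 0.04 -0.16  0.16]
[320 229]
200 144
```

View pics/w8.png

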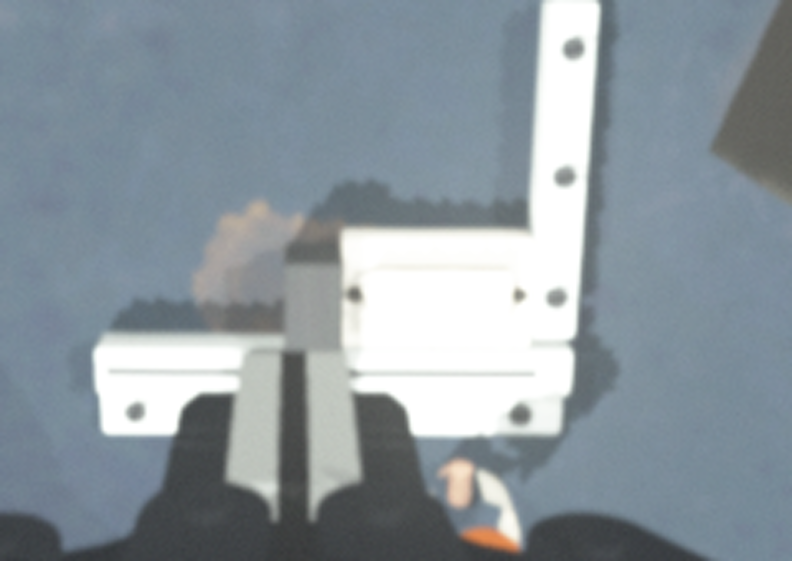

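The picture shows the block flush on the fence (row ~347). Its free end meets the jaw at column ~343, the other end meets the end stop at ~531, and there is no visible gap. The fingers are clear, so I'm handing in.

```bash
python3 -c "
from workcell import manip
print(manip.hand_in(), manip.get_obs()['ft_force'])"
```

```text
the job is handed in; nothing more can be done
the job is handed in; nothing more can be done
```

I pushed the block to the end stop, then along it to the fence. I then pushed the sliding stop up to the block's free end, backed the arm off, and handed the job in at about 17 s.

**Last checks:**
- **Seating:** the slide push came to a hard stop at about 24 N with no further movement. The closing wrist picture shows the block flush on the fence, with no visible gap at the end stop or the jaw.
- **Squareness:** when the block reached the fence, its long side measured y ≈ 36 mm at three points, so it was square there.
- **Arm clear:** the force on the tool was near zero (about 0.5 N) before handing in.

**What disagreed or went unchecked:**
- **Fingertip height:** the fingertips sat about 32 mm higher than the reported tool point. My first push passed over the block without moving it noticeably, so I worked from the tip height seen in the camera images instead.
- **Camera calibration:** near views put the end stop about 2–3 mm off in x compared with the first measurement, so I relied on contact force for the final seating.
- **Fingertips only:** in the first push, which left a gap of a few mm to the end stop, a finger knuckle probably rested on the block's ledge, with about 8 N of upward force on the tool. It may also have touched the jaw in the slide push.
- **Bystanders:** I did not measure their positions at the end. Nothing was seen to be disturbed in the pictures I viewed.

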